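Fit the splined drive flange onto an antenna rotator

TASK

Pick up the aluminium drive flange and fit it, flange side down, over the splined shaft of the antenna rotator: lean on it lightly (never more than about 2 kg, and no dropping it on) and rock it to and fro about the shaft until the teeth mesh, then push it gently down until it sits fully home on the shoulder. Then turn it on the shaft until its red pointer stands opposite the white index mark on the housing, and let go, leaving the things lying around the work where they are.

Things in the scene. Friction and masses are not known exactly. Their poses are not given: they have to be found in the camera images.
- hub_center (a point): Drive flange, loose, bare aluminium, 0.3 to 0.55 kg, lying flange down (z up): a round flange 110 mm across, 10 mm thick, and on it a 56 mm boss, 55 mm tall over all. The boss has two spanner flats 48 mm apart, 29 mm wide, from the flange's top to the boss's top, facing +y and -y: grip across these. This point: on the bore's axis, half-way up. +x points to the red pointer.
- hub_foot (a point): Centre of the drive flange's underside, on the axis of its through bore; same axes as hub_center, 27.5 mm below it. The bore has six straight spline grooves, one towards +x and one every 60 degrees: the lands between them stand on a 30 mm circle, the groove bottoms on a 36 mm circle, grooves 9 mm wide, square-edged.
- pointer (a point): Outer tip of the red pointer tab on the flange's rim: 64 mm from the bore's axis in the flange's +x direction, 5 mm above the underside; the tab is 6 mm wide.
- shoulder (a point): Centre of the 52 mm shoulder of the rotator's upright steel shaft, on its axis, 130 mm above the bench: the flange's underside must come down onto it. Axes: z up, +x towards the index mark. The rotator is a tan cast round housing, 200 mm across at its foot, fixed to the bench. The shaft can be turned against about 0.12 N m of friction, 3 rad either way, and stays where left.
- shaft_top (a point): Top of the shaft, on its axis, 52 mm above the shoulder. A smooth round nose, 18 mm thick here, widens to 27.8 mm 5 mm below and guides the bore (1 mm loose each way). From 12 mm below this point down to the shoulder run six splines, 7 mm wide, 34 mm over the teeth, 28 mm at the roots, with flat square upper ends. In mesh they have 1 mm (3.7 degrees) of play each way.
- index (a point): White-topped index lug on the housing, 14 mm wide; this point is the top of its inner face, 70 mm from the shaft's axis in the shoulder's +x direction and 5 mm above the shoulder: the pointer's tip passes 6 mm inside it. How the shaft's teeth stand to it differs each time and is not measured: find it by feel or by eye. Teeth repeat every 60 degrees; light rubbing on their ends does not turn the shaft.
- spool: Reel of solder wire with white cheeks, 60 mm across, 48 mm tall, standing; bystander. Origin at the centre of its underside.
- meter: Orange multimeter lying on its back, 95 x 190 x 42 mm; bystander. Origin at the centre of its underside.
- handset: Black hand-held radio lying on its back, 58 x 130 x 34 mm with a 110 mm aerial along +y; bystander. Origin at the centre of its underside.
- driver: Blue-handled screwdriver, 200 mm long, lying along its x axis; bystander.
Things that resemble listed ones, but are neither listed nor needed, are in the scene too. What is meant by the part that bears hub_center is not yellow, and is the larger of those in its own colour. Leave any turquoise look-alike of the part that bears shoulder alone.

How it is judged (in metres and radians):
On the way, in this order (a step that is already met when the one before it is completed fails the run):
1. the drive flange is lifted clear of the bench (height (world z) of hub_foot above 0.05 m), for 0.1 s.
2. the splines are in mesh and the flange is down on the shoulder (z of hub_foot in the frame of shoulder below 0.003 m and horizontal distance between hub_foot and shoulder below 0.004 m and angle between hub_foot's own z axis and vertical below 0.05 rad), for 0.2 s.
At the end, for the whole second after the job is handed in: The flange is home on the shaft: underside within 3 mm of the shoulder, centred within 4 mm, upright within 0.05 rad, its pointer's tip within 9.5 mm of the index point (about 6 degrees either way), at rest; bystanders within 20 mm of their places (all of step 2 and horizontal distance between pointer and index below 0.0095 m and linear speed of hub below 0.02 m/s); the robot touches nothing.
It fails at once if the flange is pressed or knocked against the rotator or its shaft with more than 50 N (all contacts added up) (contact force between hub and rotator above 50 N).
It fails at once if the spool, meter, handset or screwdriver is shifted by more than 20 mm (distance of any of spool, meter, handset, driver from where it was at the start of the episode above 0.02 m).
It also fails if it takes over 64 s, if anything falls off the work surface, if the arm or the gripper's body presses on something with over 40 N, if the wrist force passes 120 N, or if a joint passes its speed limit or range.

ROBOT

A 6-joint arm with a two-finger parallel gripper is mounted at the origin on the work surface. World frame = base frame: x ahead of the robot, y to its left, z up, the work surface at z = 0. Lengths are in m, angles in degrees, forces in N, time in s.
With the tool pointing down it reaches from about 0.35 to 0.775 m from the base axis. Payload 7.3 kg.
Tool frame: the origin (TCP) lies at the very end of the fingers, on their centre line; the grasp point (between the pads) lies robot.grip_depth behind it (robot.grip_depth is the distance from the TCP to the grasp point, in m); x points along the fingers, z is the direction in which the jaws open and shut, and the axes are right-handed (so a half turn about x gives the same grasp; the last joint's range is limited). The gripper opens to 92 mm and grips with 3 to 60 N. Pads are 19 mm wide; open, the fingers measure 130 mm over their backs; the gripper's body (75 mm by 190 mm) begins 47 mm behind the grasp point.
Start: joints at [65.145, 19.595, 87.324, -0, 73.075, -8.365], TCP at [0.149, 0.503, 0.227] pointing down, gripper open.
Joint ranges: [-145.02, 145.02], [-44.19, 115.74], [2.07, 154.8], [-57.11, 237.11], [16.16, 152.29], [-177.93, 177.93]. Speed limits (degrees/s): [147.25, 147.25, 180, 180, 180, 180].

INTERFACE

Orientations are given as [roll, pitch, yaw] about the fixed x, y, z axes, in that order (R = Rz(yaw) Ry(pitch) Rx(roll)).
In Python, from cell import robot, capture, camera_params gives the robot as it stands.
- The arm moves only by the tool arm_command, never from a script. Its argument "plan" is a list of rows, each an object of numbers: "fingers": the closure, from 0 (fully open) to 1 (shut); "dx", "dy", "dz": the shift along the world's x, y, z in cm; "roll": the turn about the world's z in rad. A call has 1 to 20 rows; each row shifts and turns the commanded pose from where the row before left it; what a row does not reach is not made up. A row lasts 1/10 s, in which the tool goes at most 50 mm and 8.59 degrees, less where a joint would pass 70% of its speed; a pose out of reach is approached as far as the arm can. A call is refused whole if a number of a shift passes 5 or a number of a turn 0.15, either way. A call with a gripper value outside its range is refused whole. The fingers move at their own pace and stop on an object; "force" is the grip in N (left out, the last holds). Time passes only in rows, so rows that do not move let the fingers close. It gives the time, the measured TCP pose, the force and the opening at its end, in the units of the state.
- robot.get_state(): the state, without advancing time (a new reading comes with each control period).
- capture(name): name is "side" or "top" or "wrist"; returns (picture, depth): 400x640x3 uint8, blue, green, red; 400x640 float32, m along the optical axis (not along the pixel's ray), 0 where there is no reading.
- camera_params(name): a dict with "fx", "fy", "cx", "cy" (pixels), "R" (3x3) and "t" (3): a world point X has camera coordinates R X + t. Camera axes: x right, y down, z forward; pixel columns grow to the right and rows downward; lengths in m; the calibration is good to about 2 mm. A picture is of the moment at which its call begins: read the wrist's pose just before it. camera_params takes no time and is no camera call; for the wrist camera it gives the pose at the moment of the call.
- robot.finish_job(): hands the job in, once; it reports no verdict.
The state is a dict: "t": time; "joint_positions": joint angles; "joint_velocities": joint speeds; "tau": joint torques, N m; "eef_pos": TCP position; "eef_rot": TCP orientation; "ft_force": force on the tool from outside, world axes, zero at the start; "torque": the same for the moment, N m; "grip_width": opening from 0.0 (shut) to 1.0 (fully open).
Only numpy, scipy, OpenCV 4.12 (cv2) and the standard library are available. Lean on these libraries where they do the work, as an engineer would, in place of code of your own. Each camera call takes 0.05 s, during which the arm holds its last target.

## Working session

There is one attempt and no reset: what is moved stays moved. The work goes in short steps, Python scripts to look and compute and a tool call to move; the robot and the scene stay as the last step left them, time stands still between calls to the robot, and variables do not carry over. Pictures are saved under pics/ and viewed, and the job is handed in when it is done.

Besides the shell and the picture viewer there is one more tool, called as name(argument=value, ...), one argument or row to a line, values as JSON. arm_command: Moves the arm, as the interface text tells. Its arguments: {"type":"object","properties":{"plan":{"type":"array","items":{"type":"object","properties":{"fingers":{"type":"number"},"dx":{"type":"number"},"dy":{"type":"number"},"dz":{"type":"number"},"roll":{"type":"number"}}}},"force":{"type":"number"}},"required":["plan"]}

```bash
ls; mkdir -p pics
python3 - <<'E'
from cell import robot, capture, camera_params
import cv2,numpy as np
s=robot.get_state(); print({k:np.round(v,3).tolist() for k,v in s.items()}, robot.grip_depth)
for n in ['side','top','wrist']:
    p=camera_params(n); im,d=capture(n); cv2.imwrite(f'pics/{n}0.png',im); np.save(f'pics/{n}0.npy',d); print(n,{k:np.round(v,3).tolist() for k,v in p.items()})
E
```

```text
pics
{'t': 0.0, 'joint_positions': [65.146, 19.636, 87.378, -0.001, 73.075, -8.364], 'joint_velocities': [-0.03, -0.071, -0.034, -0.008, 0.079, 0.014], 'tau': [-0.002, -43.125, -24.422, 0.071, 0.056, -0.0], 'eef_pos': [0.149, 0.503, 0.226], 'eef_rot': [172.002, 89.911, -114.488], 'ft_force': [0.232, 0.434, 0.249], 'torque': [0.02, -0.014, 0.028], 'grip_width': 1.0} 0.0188
side {'fx': 406.099, 'fy': 406.099, 'cx': 318.264, 'cy': 199.785, 'R': [[0.72, -0.693, 0.013], [-0.396, -0.427, -0.813], [0.569, 0.581, -0.582]], 't': [-0.413, 0.327, 1.145]}
top {'fx': 381.196, 'fy': 381.196, 'cx': 319.775, 'cy': 199.497, 'R': [[0.02, -1.0, 0.007], [-0.985, -0.021, -0.173], [0.173, -0.004, -0.985]], 't': [-0.011, 0.56, 1.179]}
wrist {'fx': 334.928, 'fy': 334.928, 'cx': 317.387, 'cy': 200.087, 'R': [[0.284, 0.959, -0.002], [0.916, -0.271, 0.296], [0.283, -0.086, -0.955]], 't': [-0.526, -0.039, 0.392]}
```

View pics/top0.png

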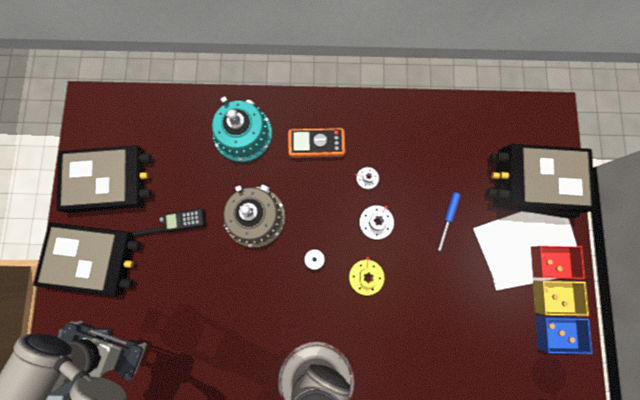

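View pics/side0.png

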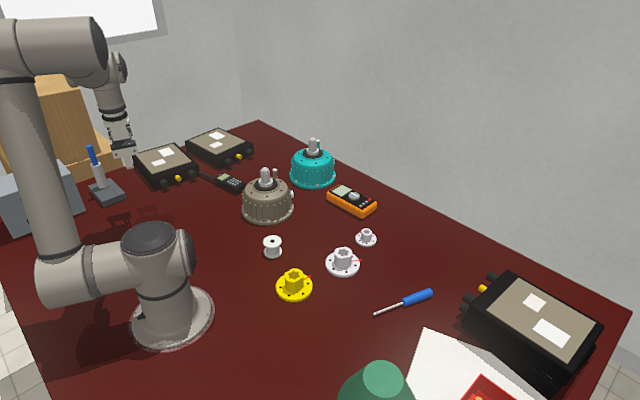

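View pics/wrist0.png

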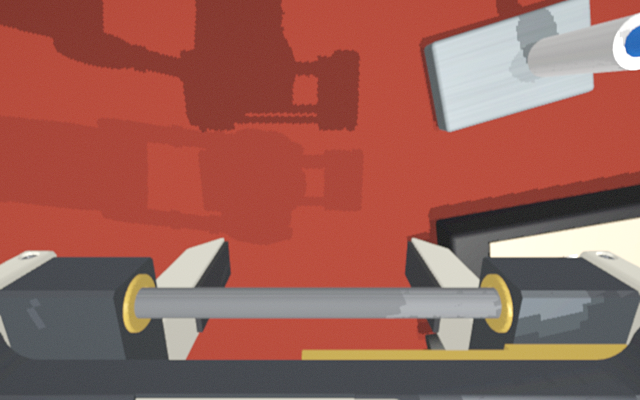

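Flange candidates in the top view are at (377,221) in bare metal and larger, (367,178) in bare metal and smaller, and (367,277) in yellow. The description fits (377,221). The rotator is the tan one at (252,215), since the one at (240,130) is turquoise. I'll confirm both in enlarged crops.

Run:
```python
import cv2,numpy as np
t=cv2.imread('pics/top0.png'); s=cv2.imread('pics/side0.png')
a=cv2.resize(t[155:300,335:415],None,fx=4,fy=4,interpolation=cv2.INTER_CUBIC)
b=cv2.resize(t[170:255,210:300],None,fx=4.4,fy=4.4,interpolation=cv2.INTER_CUBIC)
c=np.zeros((580,320+400,3),np.uint8); c[:a.shape[0],:a.shape[1]]=a; c[:b.shape[0],322:322+b.shape[1]]=b
cv2.imwrite('pics/crop_top.png',c)
e=cv2.resize(s[155:305,230:390],None,fx=4,fy=4,interpolation=cv2.INTER_CUBIC)
cv2.imwrite('pics/crop_side.png',e[:600])
```

```text
(no output)
```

View pics/crop_top.png

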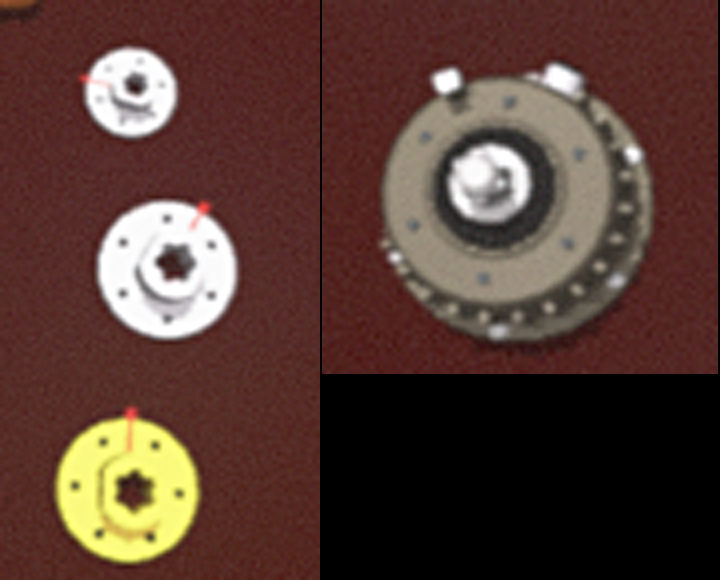

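View pics/crop_side.png

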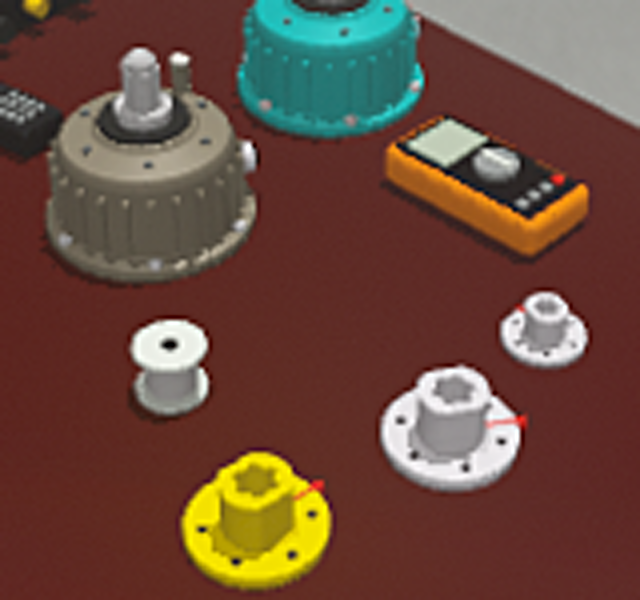

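The crops confirm the target at top (377,221): large, bare metal, red pointer towards the upper right. The tan rotator carries a raised white-topped lug at top ≈(238,188), and the white block at ≈(266,187) looks like a lower side fitting. I'll measure these next.

```bash
cat > h.py <<'E'
import cv2,numpy as np
from cell import robot, capture, camera_params
def ray(p,uv):
    R=np.array(p['R']);t=np.array(p['t']); c=-R.T@t
    d=R.T@np.array([(uv[0]-p['cx'])/p['fx'],(uv[1]-p['cy'])/p['fy'],1.0]); return c,d
def onplane(p,uv,z):
    c,d=ray(p,uv); return c+d*(z-c[2])/d[2]
def cloud(p,D):
    v,u=np.mgrid[:D.shape[0],:D.shape[1]]
    X=np.stack([(u-p['cx'])/p['fx']*D,(v-p['cy'])/p['fy']*D,D],-1)
    return (X-np.array(p['t']))@np.array(p['R'])
def proj(p,X):
    q=np.array(p['R'])@X+np.array(p['t']); return q[0]/q[2]*p['fx']+p['cx'],q[1]/q[2]*p['fy']+p['cy']
def two(p1,u1,p2,u2):
    c1,d1=ray(p1,u1);c2,d2=ray(p2,u2)
    A=np.stack([d1,-d2],1); s=np.linalg.lstsq(A,c2-c1,rcond=None)[0]
    a=c1+s[0]*d1;b=c2+s[1]*d2; return (a+b)/2,np.linalg.norm(a-b)
E
python3 - <<'E'
from h import *
np.set_printoptions(precision=4,suppress=True)
t=cv2.imread('pics/top0.png');D=np.load('pics/top0.npy');p=camera_params('top');C=cloud(p,D)
s=cv2.imread('pics/side0.png');Ds=np.load('pics/side0.npy');ps=camera_params('side');Cs=cloud(ps,Ds)
# flange rim
for nm,im,P,box in (('top',t,p,(345,195,408,250)),('side',s,ps,(318,235,372,282))):
    x0,y0,x1,y1=box; g=im[y0:y1,x0:x1].astype(int)
    m=((g.min(2)>110)).astype(np.uint8)
    cs,_=cv2.findContours(m,cv2.RETR_EXTERNAL,cv2.CHAIN_APPROX_NONE); c=max(cs,key=cv2.contourArea)+[x0,y0]
    W=np.array([onplane(P,q[0],0.010 if nm=='top' else 0.01) for q in c])
    (cx,cy),r=cv2.minEnclosingCircle((W[:,:2]*1000).astype(np.float32)); e=cv2.fitEllipse((W[:,:2]*1000).astype(np.float32))
    print(nm,'circ',cx,cy,r,'ell',e, cv2.contourArea(c))
    r_=(im[y0:y1,x0:x1,2].astype(int)-np.maximum(im[y0:y1,x0:x1,1],im[y0:y1,x0:x1,0]).astype(int)>70)
    ys,xs=np.nonzero(r_); print('red',[(x+x0,y+y0,onplane(P,(x+x0,y+y0),0.01)[:2]) for x,y in zip(xs,ys)][:30])
# rotator heights from depth
for nm,CC,box in (('top',C,(220,180,290,255)),):
    x0,y0,x1,y1=box; z=CC[y0:y1,x0:x1]
    for lo,hi in ((.10,.128),(.128,.134),(.133,.142),(.142,.176),(.178,.19)):
        k=(z[...,2]>lo)&(z[...,2]<hi); print(lo,hi,k.sum(), z[k].mean(0) if k.any() else '')
for (u,v) in ((238,188),(237,187),(239,189),(266,187),(264,187),(268,189)): print(u,v,C[v,u],t[v,u])
E
```

```text
top circ 496.96478271484375 -187.3065185546875 58.01529312133789 ell ((496.1873474121094, -187.43218994140625), (111.78862762451172, 113.0833969116211), 26.519187927246094) 907.5
red [(np.int64(385), np.int64(205), array([ 0.5531, -0.2169])), (np.int64(386), np.int64(205), array([ 0.5532, -0.2202])), (np.int64(384), np.int64(206), array([ 0.5497, -0.2135])), (np.int64(385), np.int64(206), array([ 0.5497, -0.2168])), (np.int64(386), np.int64(206), array([ 0.5498, -0.2201])), (np.int64(387), np.int64(206), array([ 0.5499, -0.2235])), (np.int64(384), np.int64(207), array([ 0.5463, -0.2135])), (np.int64(385), np.int64(207), array([ 0.5464, -0.2168])), (np.int64(386), np.int64(207), array([ 0.5464, -0.2201])), (np.int64(387), np.int64(207), array([ 0.5465, -0.2234])), (np.int64(385), np.int64(208), array([ 0.543 , -0.2168]))]
side circ 504.23046875 -181.86099243164062 70.96320343017578 ell ((501.8292236328125, -186.44384765625), (107.24805450439453, 134.80551147460938), 128.96324157714844) 750.5
red [(np.int64(361), np.int64(258), array([ 0.5585, -0.2176])), (np.int64(359), np.int64(259),
[... 732 characters left out ...]
])), (np.int64(360), np.int64(261), array([ 0.5456, -0.2246])), (np.int64(361), np.int64(261), array([ 0.5479, -0.2269])), (np.int64(360), np.int64(262), array([ 0.5421, -0.2277])), (np.int64(361), np.int64(262), array([ 0.5445, -0.2299]))]
0.1 0.128 1412 [0.5036 0.2135 0.1086]
0.128 0.134 100 [0.5084 0.2133 0.1308]
0.133 0.142 37 [0.5339 0.2265 0.1354]
0.142 0.176 49 [0.5024 0.2098 0.1635]
0.178 0.19 63 [0.5049 0.2153 0.1812]
238 188 [0.5754 0.2472 0.1331] [255 255 255]
237 187 [0.5781 0.25   0.1347] [255 255 255]
239 189 [0.5722 0.2437 0.1344] [255 255 255]
266 187 [0.5958 0.1738 0.0578] [246 242 244]
264 187 [0.5949 0.1796 0.0615] [255 255 255]
268 189 [0.5922 0.169  0.0438] [141 139 143]
```

```bash
cat >> h.py <<'E'
from scipy.spatial.transform import Rotation as Ro
def toolR(s): return Ro.from_euler('xyz',s['eef_rot'],degrees=True).as_matrix()
def jawyaw(s):
    z=toolR(s)[:,2]; return np.degrees(np.arctan2(z[1],z[0]))
E
python3 - <<'E'
from h import *
np.set_printoptions(precision=4,suppress=True)
s=robot.get_state(); print(toolR(s), jawyaw(s))
p=camera_params('top');ps=camera_params('side')
# small/yellow/spool positions
for n,uv,z in (('small',(367.5,178.5),.01),('yellow',(367,278),.01),('spool',(314,260),.048)): print(n,onplane(p,uv,z))
t=cv2.imread('pics/top0.png');D=np.load('pics/top0.npy');C=cloud(p,D)
# lug: white pixels near (238,188)
m=(t[180:197,228:248].min(2)>200)&(C[180:197,228:248,2]>.12); ys,xs=np.nonzero(m); print('lug px',xs.mean()+228,ys.mean()+180,len(xs)); L=onplane(p,(xs.mean()+228,ys.mean()+180),.135); print(L)
# housing top disc & nose
z=C[175:260,215:295]; k=(z[...,2]>.176)&(z[...,2]<.19); print('nose',np.median(z[k],0)); 
k=z[...,2]>.15; ys,xs=np.nonzero(k); print(xs.min()+215,xs.max()+215,ys.min()+175,ys.max()+175)
s_=cv2.imread('pics/side0.png')
E
```

```text
[[-0.0005 -0.9589  0.2839]
 [-0.001   0.2839  0.9589]
 [-1.      0.0002 -0.0011]] 73.50986499501187
small [ 0.6421 -0.1589  0.01  ]
yellow [ 0.3143 -0.1567  0.01  ]
spool [0.3674 0.0145 0.048 ]
lug px 238.0 188.0 19
[0.575  0.2467 0.135 ]
nose [0.5049 0.2158 0.1809]
215 292 176 259
```

arm_command(
  plan=[
    {"dx":3,"dy":-2,"dz":0.5},
    {"dx":3.5,"dy":-2.5,"dz":0.5},
    {"dx":3.5,"dy":-2.5,"dz":0.5},
    {"dx":3.5,"dy":-2.5,"dz":0.5},
    {"dx":3.5,"dy":-2.5},
    {"dx":3.5,"dy":-2.5},
    {"dx":3.5,"dy":-2.5},
    {"dx":3,"dy":-3},
    {"dx":1,"dy":-3.5},
    {"dx":0.5,"dy":-4,"roll":-0.03},
    {"dx":0.5,"dy":-4,"roll":-0.03},
    {"dx":0.5,"dy":-4,"roll":-0.03},
    {"dx":0.5,"dy":-4,"roll":-0.03},
    {"dx":0.5,"dy":-4,"roll":-0.03},
    {"dx":0.5,"dy":-4,"roll":-0.03},
    {"dx":0.5,"dy":-4,"roll":-0.03},
    {"dx":0.5,"dy":-4,"roll":-0.026},
  ],
)

```text
validation failed for argument at $.pl...
```

arm_command(
  plan=[
    {"dx":0.0,"dy":-4},
    {"dx":0.2,"dy":-4},
    {"dy":-3},
    {"dy":-2},
    {"dy":-1},
    {},
    {},
  ],
)

```text
validation failed for argument at $.pl...
```

Run:
```python
from h import *
s=robot.get_state(); p=camera_params('wrist'); im,d=capture('wrist'); cv2.imwrite('pics/w1.png',im); np.save('pics/w1.npy',d); import pickle; pickle.dump((s,p),open('pics/w1.pkl','wb'))
print(s['t'],s['eef_pos'],jawyaw(s),np.round(s['joint_positions'],1),np.round(s['ft_force'],2),s['grip_width'])
```

```text
0.15 [0.14885775 0.50315367 0.22620459] 73.50986499501187 [65.1 19.6 87.4  0.  73.1 -8.4] [ 0.2  -0.4  -0.36] 1.0015382973157392
```

View pics/w1.png

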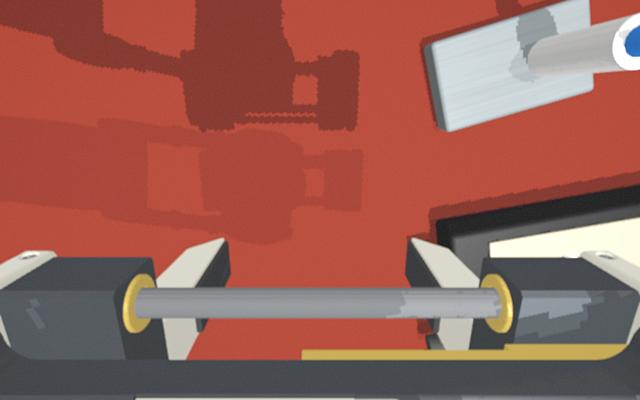

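The plan was refused, so nothing moved. It probably needs every field in each row, so I'll test with one row.

arm_command(
  plan=[
    {"dx":3,"dy":-2,"dz":0.5,"roll":0,"fingers":0},
  ],
)

```text
t: 0.3
eef_pos: [0.1769, 0.4842, 0.2309]
eef_rot: [123.1, 89.9, -163.1]
ft_force: [0.8, 0.3, -0.1]
grip_width: 0.999
```

arm_command(
  plan=[
    {"dx":3.5,"dy":-2.5,"dz":0.5,"roll":0,"fingers":0},
    {"dx":3.5,"dy":-2.5,"dz":0.5,"roll":0,"fingers":0},
    {"dx":3.5,"dy":-2.5,"dz":0.5,"roll":0,"fingers":0},
    {"dx":3.5,"dy":-2.5,"dz":0,"roll":0,"fingers":0},
    {"dx":3.5,"dy":-2.5,"dz":0,"roll":0,"fingers":0},
    {"dx":3.5,"dy":-2.5,"dz":0,"roll":0,"fingers":0},
    {"dx":3,"dy":-3,"dz":0,"roll":0,"fingers":0},
    {"dx":1,"dy":-4,"dz":0,"roll":0,"fingers":0},
    {"dx":0.75,"dy":-4,"dz":0,"roll":-0.03,"fingers":0},
    {"dx":0.75,"dy":-4,"dz":0,"roll":-0.03,"fingers":0},
    {"dx":0.75,"dy":-4,"dz":0,"roll":-0.03,"fingers":0},
    {"dx":0.75,"dy":-4,"dz":0,"roll":-0.03,"fingers":0},
    {"dx":0.75,"dy":-4,"dz":0,"roll":-0.03,"fingers":0},
    {"dx":0.75,"dy":-4,"dz":0,"roll":-0.03,"fingers":0},
    {"dx":0.75,"dy":-4,"dz":0,"roll":-0.03,"fingers":0},
    {"dx":0.75,"dy":-4,"dz":0,"roll":-0.026,"fingers":0},
    {"dx":0.75,"dy":-4,"dz":0,"roll":0,"fingers":0},
    {"dx":0,"dy":-4,"dz":0,"roll":0,"fingers":0},
    {"dx":0,"dy":-3,"dz":0,"roll":0,"fingers":0},
    {"dx":0,"dy":-2,"dz":0,"roll":0,"fingers":0},
  ],
)

```text
t: 2.3
eef_pos: [0.4962, -0.1888, 0.2464]
eef_rot: [118.6, 90.0, 178.5]
ft_force: [-0.2, -0.0, 0.1]
grip_width: 0.998
```

Run:
```python
from h import *
s=robot.get_state(); print(s['t'],s['eef_pos'],jawyaw(s),np.round(s['joint_positions'],1),np.round(s['joint_velocities'],1))
```

```text
2.3 [ 0.49618941 -0.18883062  0.24635501] 59.88575254973411 [-29.1  19.4  84.4  -0.   76.2 -89. ] [-18.1   6.9 -10.    0.7   3.5 -18.5]
```

arm_command(
  plan=[
    {"dx":0,"dy":0,"dz":0,"roll":0,"fingers":0},
    {"dx":0,"dy":0,"dz":0,"roll":0,"fingers":0},
  ],
)

```text
t: 2.5
eef_pos: [0.4963, -0.1863, 0.2464]
eef_rot: [60.8, 89.9, 120.7]
ft_force: [0.5, -0.5, 0.3]
grip_width: 1.0
```

```bash
cat >> h.py <<'E'
import pickle
def snap(n,tag):
    s=robot.get_state(); p=camera_params(n); im,d=capture(n); cv2.imwrite(f'pics/{tag}.png',im); np.save(f'pics/{tag}.npy',d); pickle.dump((s,p),open(f'pics/{tag}.pkl','wb'))
    print(tag,'t',round(float(s['t']),2),'pos',np.round(s['eef_pos'],4),'yaw',round(jawyaw(s),2),'F',np.round(s['ft_force'],1),'w',round(float(s['grip_width']),3)); return s,p,im,d
E
python3 - <<'E'
from h import *
snap('wrist','w1')
E
```

```text
w1 t 2.5 pos [ 0.4963 -0.1863  0.2464] yaw 59.94 F [ 0.5 -0.5  0.3] w 1.0
```

View pics/w1.png

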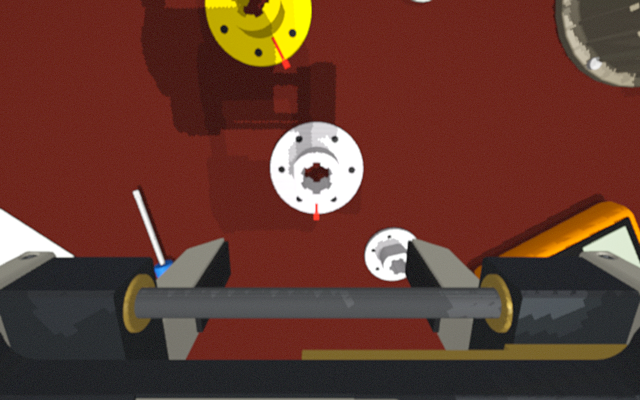

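The wrist view shows the flange at (317,168) with its pointer at (316,212), and the small look-alike at (392,254) to the right. Next I'll compute the centre and yaw.

```bash
cat >> h.py <<'E'
def hub_meas(im,P,box,zr,wmin=150,zp=None):
    x0,y0,x1,y1=box; g=im[y0:y1,x0:x1].astype(int)
    m=(g.min(2)>wmin).astype(np.uint8); m=cv2.morphologyEx(m,cv2.MORPH_CLOSE,np.ones((5,5),np.uint8))
    cs,_=cv2.findContours(m,cv2.RETR_EXTERNAL,cv2.CHAIN_APPROX_NONE); c=max(cs,key=cv2.contourArea)+[x0,y0]
    W=np.array([onplane(P,q[0],zr)[:2] for q in c])*1000
    e=cv2.fitEllipse(W.astype(np.float32))
    rr=(g[...,2]-np.maximum(g[...,1],g[...,0])>110); ys,xs=np.nonzero(rr)
    Q=np.array([onplane(P,(x+x0,y+y0),zr)[:2] for x,y in zip(xs,ys)])*1000
    v=Q.mean(0)-np.array(e[0]) if len(Q) else np.zeros(2)
    return np.array(e[0]),e[1],np.degrees(np.arctan2(v[1],v[0])),np.hypot(*v),len(xs)
E
python3 - <<'E'
from h import *
s,P=pickle.load(open('pics/w1.pkl','rb')); im=cv2.imread('pics/w1.png'); D=np.load('pics/w1.npy'); C=cloud(P,D)
print(hub_meas(im,P,(255,110,375,225),0.010))
# boss-top from depth
z=C[110:225,255:375]; k=(z[...,2]>.048)&(z[...,2]<.062); print('boss',z[k].mean(0),k.sum()); ys,xs=np.nonzero(k)
(q,r)=cv2.minEnclosingCircle((z[k][:,:2]*1000).astype(np.float32)); print(q,r, cv2.minAreaRect((z[k][:,:2]*1000).astype(np.float32)))
k=(z[...,2]>.006)&(z[...,2]<.016); print(cv2.minEnclosingCircle((z[k][:,:2]*1000).astype(np.float32)), z[k][:,2].mean())
E
```

```text
(array([ 500.33547974, -187.93363953]), (110.4987564086914, 110.80439758300781), np.float64(-30.492842930989916), np.float64(58.22370012344505), 61)
boss [ 0.4996494  -0.18771724  0.05527297] 1350
(500.484619140625, -187.8337860107422) 28.193099975585938 ((500.1529541015625, -188.14004516601562), (47.767356872558594, 56.113914489746094), 60.21565628051758)
((504.219970703125, -190.02877807617188), 59.21080017089844) 0.010620811994680585
```

arm_command(
  plan=[
    {"dx":0.37,"dy":-0.17,"dz":-2,"roll":0,"fingers":0},
    {"dx":0,"dy":0,"dz":-3,"roll":0,"fingers":0},
    {"dx":0,"dy":0,"dz":-3,"roll":0,"fingers":0},
    {"dx":0,"dy":0,"dz":-3,"roll":0,"fingers":0},
    {"dx":0,"dy":0,"dz":-3,"roll":0,"fingers":0},
    {"dx":0,"dy":0,"dz":-3,"roll":0,"fingers":0},
    {"dx":0,"dy":0,"dz":-2,"roll":0,"fingers":0},
    {"dx":0,"dy":0,"dz":-1.5,"roll":0,"fingers":0},
    {"dx":0,"dy":0,"dz":-1.2,"roll":0,"fingers":0},
    {"dx":0,"dy":0,"dz":-1,"roll":0,"fingers":0},
    {"dx":0,"dy":0,"dz":0,"roll":0,"fingers":0},
  ],
)

```text
t: 3.65
eef_pos: [0.4998, -0.1874, 0.0189]
eef_rot: [86.6, 89.9, 146.7]
ft_force: [-0.4, -0.7, 0.1]
grip_width: 1.0
```

arm_command(
  plan=[
    {"dx":0,"dy":0,"dz":0,"roll":0,"fingers":1},
    {"dx":0,"dy":0,"dz":0,"roll":0,"fingers":1},
    {"dx":0,"dy":0,"dz":0,"roll":0,"fingers":1},
    {"dx":0,"dy":0,"dz":0,"roll":0,"fingers":1},
    {"dx":0,"dy":0,"dz":0,"roll":0,"fingers":1},
    {"dx":0,"dy":0,"dz":0,"roll":0,"fingers":1},
    {"dx":0,"dy":0,"dz":0,"roll":0,"fingers":1},
  ],
  force=40,
)

```text
t: 4.35
eef_pos: [0.5002, -0.1885, 0.0199]
eef_rot: [-115.4, 90.0, -55.4]
ft_force: [-0.9, -0.2, 1.4]
grip_width: 0.517
```

arm_command(
  plan=[
    {"dx":0,"dy":0,"dz":0.5,"roll":0,"fingers":1},
    {"dx":0,"dy":0,"dz":1,"roll":0,"fingers":1},
    {"dx":0,"dy":0,"dz":2,"roll":0,"fingers":1},
    {"dx":0,"dy":0,"dz":3,"roll":0,"fingers":1},
    {"dx":0,"dy":0,"dz":3,"roll":0,"fingers":1},
    {"dx":0,"dy":0,"dz":3,"roll":0,"fingers":1},
    {"dx":0,"dy":0,"dz":3,"roll":0,"fingers":1},
    {"dx":0,"dy":0,"dz":3,"roll":0,"fingers":1},
    {"dx":0,"dy":0,"dz":2.5,"roll":0,"fingers":1},
    {"dx":0,"dy":0,"dz":1.5,"roll":0,"fingers":1},
    {"dx":0,"dy":0,"dz":0,"roll":0,"fingers":1},
    {"dx":0,"dy":0,"dz":0,"roll":0,"fingers":1},
  ],
)

```text
t: 5.55
eef_pos: [0.4997, -0.1879, 0.2444]
eef_rot: [79.0, 90.0, 139.0]
ft_force: [-1.2, 0.1, -3.7]
grip_width: 0.519
```

Run:
```python
from h import *
snap('wrist','w2'); snap('side','s2')
s=cv2.imread('pics/s2.png'); cv2.imwrite('pics/s2c.png',cv2.resize(s[60:300,220:480],None,fx=2.4,fy=2.4))
```

```text
w2 t 5.55 pos [ 0.4997 -0.1879  0.2444] yaw 59.99 F [-1.2  0.1 -3.7] w 0.519
s2 t 5.6 pos [ 0.4995 -0.1878  0.2437] yaw 59.99 F [-0.1  0.1 -4.6] w 0.519
```

View pics/s2c.png

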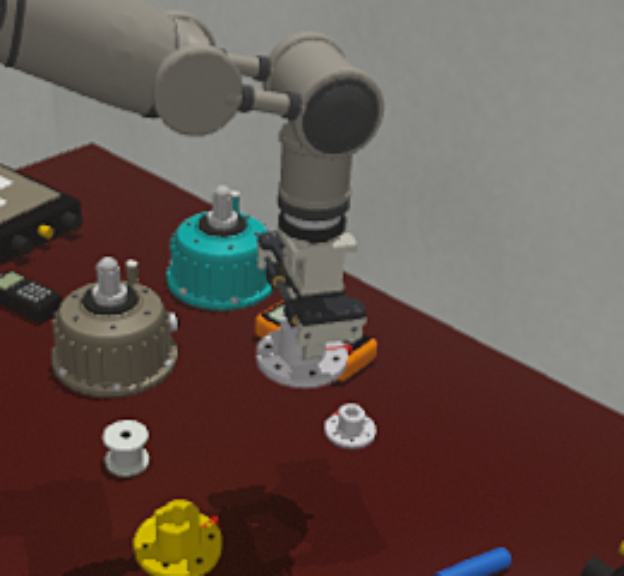

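View pics/w2.png

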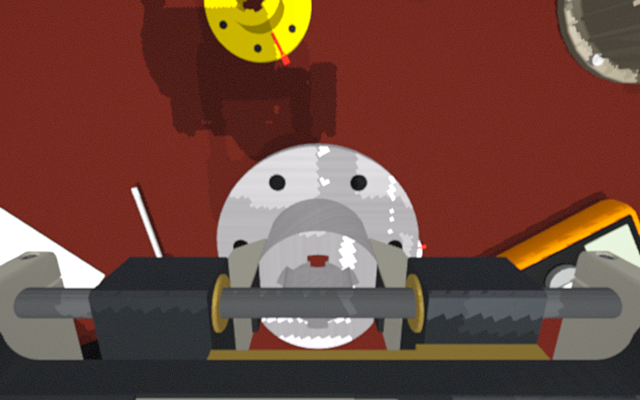

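Lifted: 4 N of weight, opening 0.519 (47.7 mm). The hub hangs straight, and the red spot at (423,246) is the small look-alike's pointer behind it. Next I'll go to a standoff beside the shaft, so the wrist camera can see the teeth and the index.

arm_command(
  plan=[
    {"dx":0.5,"dy":1.5,"dz":0.2,"roll":0.04,"fingers":1},
    {"dx":0.6,"dy":2.5,"dz":0.3,"roll":0.06,"fingers":1},
    {"dx":0.7,"dy":3,"dz":0.3,"roll":0.07,"fingers":1},
    {"dx":0.7,"dy":3.3,"dz":0.2,"roll":0.07,"fingers":1},
    {"dx":0.7,"dy":3.3,"dz":0,"roll":0.07,"fingers":1},
    {"dx":0.7,"dy":3.3,"dz":0,"roll":0.07,"fingers":1},
    {"dx":0.7,"dy":3.3,"dz":0,"roll":0.07,"fingers":1},
    {"dx":0.7,"dy":3.3,"dz":0,"roll":0.07,"fingers":1},
    {"dx":0.7,"dy":3.3,"dz":0,"roll":0.07,"fingers":1},
    {"dx":0.7,"dy":3.3,"dz":0,"roll":0.07,"fingers":1},
    {"dx":0.7,"dy":3.3,"dz":0,"roll":0.07,"fingers":1},
    {"dx":0.7,"dy":3,"dz":0,"roll":0.07,"fingers":1},
    {"dx":0.7,"dy":3,"dz":0,"roll":0.07,"fingers":1},
    {"dx":0.7,"dy":2,"dz":0,"roll":0.06,"fingers":1},
    {"dx":0,"dy":1.8,"dz":0,"roll":0.05,"fingers":1},
    {"dx":0,"dy":1.3,"dz":0,"roll":0.05,"fingers":1},
    {"dx":0,"dy":0,"dz":0,"roll":0,"fingers":1},
    {"dx":0,"dy":0,"dz":0,"roll":0,"fingers":1},
  ],
)

```text
t: 7.45
eef_pos: [0.5947, 0.2567, 0.2543]
eef_rot: [91.1, 89.9, -149.9]
ft_force: [-0.6, -0.1, -4.9]
grip_width: 0.525
```

Run:
```python
from h import *
snap('wrist','w3')
```

```text
w3 t 7.45 pos [0.5947 0.2567 0.2543] yaw 118.99 F [-0.6 -0.1 -4.9] w 0.525
```

View pics/w3.png

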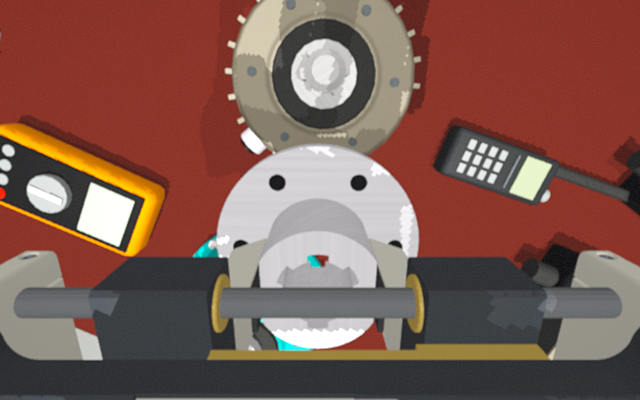

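Run:
```python
from h import *
im=cv2.imread('pics/w3.png'); g=im[28:112,268:378]
g=cv2.cvtColor(cv2.createCLAHE(3,(4,4)).apply(cv2.cvtColor(g,cv2.COLOR_BGR2GRAY)),cv2.COLOR_GRAY2BGR)
cv2.imwrite('pics/w3c.png',cv2.resize(g,None,fx=7,fy=7,interpolation=cv2.INTER_CUBIC))
s,P=pickle.load(open('pics/w3.pkl','rb')); D=np.load('pics/w3.npy'); C=cloud(P,D); z=C[0:150,230:420]
f=lambda k:((z[k][:,:2]*1000).astype(np.float32))
for lo,hi in ((.127,.134),(.166,.173),(.174,.19)):
    k=(z[...,2]>lo)&(z[...,2]<hi); q=f(k)
    if k.sum()>5: print(lo,hi,k.sum(),np.round(z[k].mean(0),4),cv2.minEnclosingCircle(q))
m=(z[...,2]>.127)&(z[...,2]<.19); ys,xs=np.nonzero(m); print(xs.min()+230,xs.max()+230,ys.min(),ys.max())
```

```text
0.127 0.134 1727 [0.5118 0.2157 0.1305] ((509.5216979980469, 215.4228057861328), 25.814769744873047)
0.166 0.173 306 [0.5109 0.2153 0.1704] ((509.5614929199219, 215.32882690429688), 16.90463638305664)
0.174 0.19 1435 [0.5096 0.2154 0.181 ] ((509.56427001953125, 215.42681884765625), 13.715415954589844)
292 356 40 108
```

View pics/w3c.png

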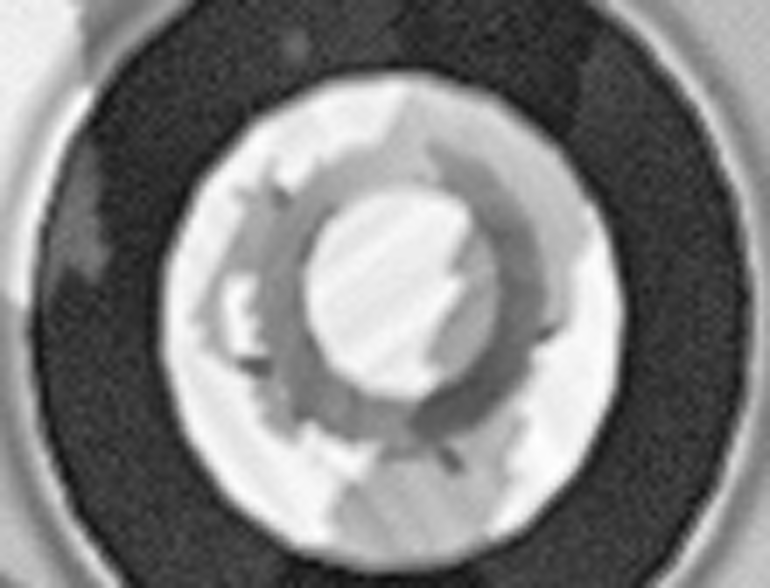

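The w3 crop shows the shaft at (323,68) with its tooth ends around the nose. The depth circles agree on the axis at (0.5095, 0.2154). The tooth phase comes from the points near z=0.170, and the index from the top view and this picture.

Run:
```python
from h import *
s,P=pickle.load(open('pics/w3.pkl','rb')); D=np.load('pics/w3.npy'); C=cloud(P,D); z=C[0:150,230:420].reshape(-1,3)
a=np.array([.50955,.21540])
d=z[:,:2]-a; r=np.hypot(*d.T); th=np.degrees(np.arctan2(d[:,1],d[:,0]))
k=(z[:,2]>.1675)&(z[:,2]<.1725)&(r>.0145)&(r<.0175)
print(k.sum(), np.histogram(th[k],bins=36,range=(-180,180))[0])
ph=np.angle(np.exp(1j*6*np.radians(th[k])).mean()); print('tooth phase mod60',np.degrees(ph)/6, abs(np.exp(1j*6*np.radians(th[k])).mean()))
k2=(z[:,2]>.140)&(z[:,2]<.1665)&(r>.013)&(r<.0175); print(k2.sum()); print(np.histogram(th[k2],bins=36,range=(-180,180))[0])
# hub rim in hand in w3: bright/any pixel at height ~.2445
z=C.reshape(-1,3)
for lo,hi in ((.236,.252),(.282,.296)):
    k=(z[:,2]>lo)&(z[:,2]<hi)&(np.hypot(z[:,0]-.5947,z[:,1]-.2567)<.07); print(lo,k.sum(),np.median(z[k],0) if k.any() else '')
R=toolR(s); k=(z[:,2]>.232)&(z[:,2]<.254)&(np.hypot(z[:,0]-.5947,z[:,1]-.2567)<.07)
q=(z[k]-s['eef_pos'])@R; print(np.round(np.percentile(q[:,0],[5,50,95]),4)); 
rim=q[np.abs(q[:,0]-np.median(q[:,0]))<.004]
hull=cv2.convexHull((rim[:,1:]*1000).astype(np.float32))[:,0]
hull=hull[hull[:,0]>5]
A=np.c_[2*hull,np.ones(len(hull))]; sol=np.linalg.lstsq(A,(hull**2).sum(1),rcond=None)[0]; print('hub in tool (y,z) mm',sol[:2],'R',np.sqrt(sol[2]+(sol[:2]**2).sum()))
```

```text
244 [16 10  0  0  0 15 17 12  0  0  0 15 18 13  0  0  0 13 14 11  0  0  0 13
 14 11  0  0  0 13 14 12  0  0  0 13]
tooth phase mod60 4.32085560902082 0.7172001183984629
30
[0 0 0 0 0 0 0 3 0 0 0 0 0 6 0 0 0 0 1 1 3 3 1 6 0 0 0 0 0 6 0 0 0 0 0 0]
0.236 13419 [0.56710014 0.23962662 0.24482278]
0.282 8053 [0.58607142 0.25535989 0.28961887]
[0.007  0.0095 0.0108]
hub in tool (y,z) mm [-0.615685    0.29337786] R 54.874793048101104
```

Tooth phase is 4.3° (mod 60) and the index direction is about 24°. The hub in hand is centred to 0.6 mm (rim R 54.9 mm). I'll bring the hub to yaw 4.3° (jaws 94.3°) over the axis, with the TCP at (0.5089, 0.2151).

arm_command(
  plan=[
    {"dx":-0.5,"dy":-0.25,"dz":0,"roll":-0.02,"fingers":1},
    {"dx":-1,"dy":-0.5,"dz":0,"roll":-0.05,"fingers":1},
    {"dx":-1.5,"dy":-0.75,"dz":0,"roll":-0.08,"fingers":1},
    {"dx":-1.5,"dy":-0.75,"dz":0,"roll":-0.08,"fingers":1},
    {"dx":-1.5,"dy":-0.75,"dz":0,"roll":-0.08,"fingers":1},
    {"dx":-1.5,"dy":-0.6,"dz":0,"roll":-0.06,"fingers":1},
    {"dx":-0.7,"dy":-0.35,"dz":0,"roll":-0.04,"fingers":1},
    {"dx":-0.38,"dy":-0.21,"dz":0,"roll":-0.021,"fingers":1},
    {"dx":0,"dy":0,"dz":0,"roll":0,"fingers":1},
    {"dx":0,"dy":0,"dz":0,"roll":0,"fingers":1},
    {"dx":0,"dy":0,"dz":0,"roll":0,"fingers":1},
  ],
)

```text
t: 8.6
eef_pos: [0.5097, 0.2151, 0.2547]
eef_rot: [-42.6, 90.0, 51.7]
ft_force: [0.1, 0.4, -4.4]
grip_width: 0.518
```

Run:
```python
from h import *
snap('wrist','w4');snap('side','s4')
a=cv2.imread('pics/s4.png')[120:230,210:350]; b=cv2.imread('pics/w4.png')[200:360,200:440]
a=cv2.resize(a,(560,440),interpolation=cv2.INTER_CUBIC); cv2.imwrite('pics/s4c.png',a); cv2.imwrite('pics/w4c.png',cv2.resize(b,None,fx=3,fy=3,interpolation=cv2.INTER_CUBIC))
```

```text
w4 t 8.6 pos [0.5097 0.2151 0.2547] yaw 94.32 F [ 0.1  0.4 -4.4] w 0.518
s4 t 8.65 pos [0.5097 0.2152 0.2546] yaw 94.32 F [ 0.1  0.1 -4.2] w 0.518
```

View pics/s4c.png

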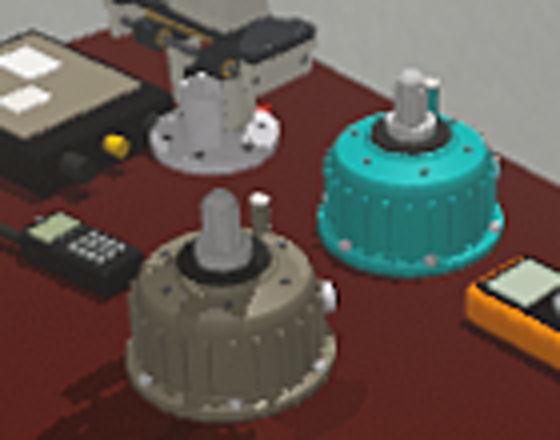

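View pics/w4c.png

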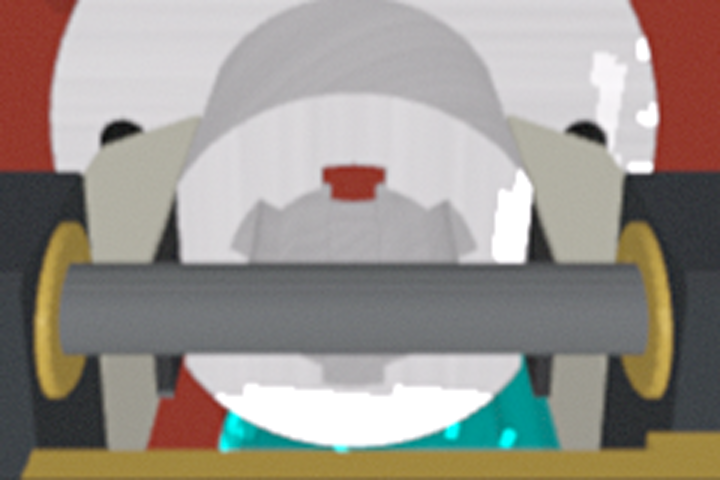

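The side view shows the hub upright above the shaft with the pointer near the index side. I'll lower it to just above the nose.

arm_command(
  plan=[
    {"dx":-0.07,"dy":0,"dz":-0.8,"roll":0,"fingers":1},
    {"dx":0,"dy":0,"dz":-1.2,"roll":0,"fingers":1},
    {"dx":0,"dy":0,"dz":-1.2,"roll":0,"fingers":1},
    {"dx":0,"dy":0,"dz":-1,"roll":0,"fingers":1},
    {"dx":0,"dy":0,"dz":-0.5,"roll":0,"fingers":1},
    {"dx":0,"dy":0,"dz":-0.1,"roll":0,"fingers":1},
    {"dx":0,"dy":0,"dz":0,"roll":0,"fingers":1},
    {"dx":0,"dy":0,"dz":0,"roll":0,"fingers":1},
  ],
)

```text
t: 9.5
eef_pos: [0.509, 0.2152, 0.2073]
eef_rot: [-72.6, 89.9, 21.7]
ft_force: [1.1, -0.5, -4.0]
grip_width: 0.517
```

arm_command(
  plan=[
    {"dx":0,"dy":0,"dz":-0.2,"roll":0,"fingers":1},
    {"dx":0,"dy":0,"dz":-0.2,"roll":0,"fingers":1},
    {"dx":0,"dy":0,"dz":-0.2,"roll":0,"fingers":1},
    {"dx":0,"dy":0,"dz":0,"roll":0,"fingers":1},
  ],
)

```text
t: 9.9
eef_pos: [0.5085, 0.2151, 0.2004]
eef_rot: [90.7, 90.0, -175.0]
ft_force: [0.2, 0.1, -3.8]
grip_width: 0.52
```

arm_command(
  plan=[
    {"dx":0,"dy":0,"dz":-0.15,"roll":0,"fingers":1},
    {"dx":0,"dy":0,"dz":-0.15,"roll":0,"fingers":1},
    {"dx":0,"dy":0,"dz":-0.15,"roll":0,"fingers":1},
    {"dx":0,"dy":0,"dz":0,"roll":0,"fingers":1},
  ],
)

```text
t: 10.3
eef_pos: [0.5086, 0.2151, 0.1959]
eef_rot: [91.3, 90.0, -174.4]
ft_force: [0.0, -0.1, -3.1]
grip_width: 0.522
```

arm_command(
  plan=[
    {"dx":0,"dy":0,"dz":-0.1,"roll":0,"fingers":1},
    {"dx":0,"dy":0,"dz":-0.1,"roll":0,"fingers":1},
    {"dx":0,"dy":0,"dz":0,"roll":0,"fingers":1},
  ],
)

```text
t: 10.6
eef_pos: [0.5086, 0.2151, 0.1941]
eef_rot: [79.8, 90.0, 174.1]
ft_force: [-0.1, 1.0, -3.3]
grip_width: 0.521
```

arm_command(
  plan=[
    {"dx":0,"dy":0,"dz":-0.1,"roll":0,"fingers":1},
    {"dx":0,"dy":0,"dz":-0.1,"roll":0,"fingers":1},
    {"dx":0,"dy":0,"dz":-0.1,"roll":0,"fingers":1},
    {"dx":0,"dy":0,"dz":0,"roll":0,"fingers":1},
  ],
)

```text
t: 11.0
eef_pos: [0.5086, 0.2151, 0.191]
eef_rot: [85.1, 90.0, 179.4]
ft_force: [-1.0, 0.2, -3.9]
grip_width: 0.525
```

arm_command(
  plan=[
    {"dx":0,"dy":0,"dz":-0.1,"roll":0,"fingers":1},
    {"dx":0,"dy":0,"dz":-0.05,"roll":0,"fingers":1},
    {"dx":0,"dy":0,"dz":0,"roll":0,"fingers":1},
  ],
)

```text
t: 11.3
eef_pos: [0.5087, 0.2151, 0.1896]
eef_rot: [59.4, 90.0, 153.7]
ft_force: [-0.2, 0.3, -4.7]
grip_width: 0.519
```

arm_command(
  plan=[
    {"dx":0,"dy":0,"dz":-0.1,"roll":0,"fingers":1},
    {"dx":0,"dy":0,"dz":-0.05,"roll":0,"fingers":1},
    {"dx":0,"dy":0,"dz":0,"roll":0,"fingers":1},
  ],
)

```text
t: 11.6
eef_pos: [0.5087, 0.2151, 0.1881]
eef_rot: [101.3, 90.0, -164.4]
ft_force: [0.7, 0.0, -4.6]
grip_width: 0.52
```

arm_command(
  plan=[
    {"dx":0,"dy":0,"dz":-0.1,"roll":0,"fingers":1},
    {"dx":0,"dy":0,"dz":0,"roll":0,"fingers":1},
  ],
)

```text
t: 11.8
eef_pos: [0.5088, 0.2151, 0.1872]
eef_rot: [-87.8, 90.0, 6.5]
ft_force: [0.5, 0.0, -4.9]
grip_width: 0.522
```

No contact force at a foot height of about 0.1675, below the tooth ends at 0.170, so the teeth have apparently engaged. I'll keep pushing down gently while watching the force.

arm_command(
  plan=[
    {"dx":0,"dy":0,"dz":-0.1,"roll":0,"fingers":1},
    {"dx":0,"dy":0,"dz":-0.1,"roll":0,"fingers":1},
    {"dx":0,"dy":0,"dz":-0.1,"roll":0,"fingers":1},
    {"dx":0,"dy":0,"dz":0,"roll":0,"fingers":1},
  ],
)

```text
t: 12.2
eef_pos: [0.5087, 0.215, 0.1841]
eef_rot: [174.9, 90.0, -90.8]
ft_force: [1.5, -0.7, -4.7]
grip_width: 0.52
```

arm_command(
  plan=[
    {"dx":0,"dy":0,"dz":-0.15,"roll":0,"fingers":1},
    {"dx":0,"dy":0,"dz":-0.15,"roll":0,"fingers":1},
    {"dx":0,"dy":0,"dz":-0.15,"roll":0,"fingers":1},
    {"dx":0,"dy":0,"dz":0,"roll":0,"fingers":1},
  ],
)

```text
t: 12.6
eef_pos: [0.5087, 0.215, 0.1795]
eef_rot: [134.8, 90.0, -130.9]
ft_force: [1.9, -1.3, -4.5]
grip_width: 0.523
```

Run:
```python
from h import *
s=robot.get_state(); print(s['eef_pos'],jawyaw(s),s['ft_force'],s['torque'])
```

```text
[0.50872255 0.2150291  0.1794753 ] 94.3071079247166 [ 1.93260067 -1.34665095 -4.48710945] [-0.20695659 -0.26909983  0.0096849 ]
```

arm_command(
  plan=[
    {"dx":0,"dy":0,"dz":-0.15,"roll":0,"fingers":1},
    {"dx":0,"dy":0,"dz":-0.2,"roll":0,"fingers":1},
    {"dx":0,"dy":0,"dz":-0.2,"roll":0,"fingers":1},
    {"dx":0,"dy":0,"dz":-0.2,"roll":0,"fingers":1},
    {"dx":0,"dy":0,"dz":-0.1,"roll":0,"fingers":1},
    {"dx":0,"dy":0,"dz":0,"roll":0,"fingers":1},
  ],
)

```text
t: 13.2
eef_pos: [0.5087, 0.215, 0.171]
eef_rot: [129.9, 90.0, -135.8]
ft_force: [2.0, -3.2, -6.3]
grip_width: 0.526
```

arm_command(
  plan=[
    {"dx":0,"dy":0,"dz":-0.15,"roll":0,"fingers":1},
    {"dx":0,"dy":0,"dz":-0.2,"roll":0,"fingers":1},
    {"dx":0,"dy":0,"dz":-0.2,"roll":0,"fingers":1},
    {"dx":0,"dy":0,"dz":-0.2,"roll":0,"fingers":1},
    {"dx":0,"dy":0,"dz":-0.1,"roll":0,"fingers":1},
    {"dx":0,"dy":0,"dz":0,"roll":0,"fingers":1},
  ],
)

```text
t: 13.8
eef_pos: [0.5087, 0.215, 0.1624]
eef_rot: [119.1, 90.0, -146.6]
ft_force: [2.6, -2.8, -4.1]
grip_width: 0.522
```

arm_command(
  plan=[
    {"dx":0.02,"dy":-0.03,"dz":-0.15,"roll":0,"fingers":1},
    {"dx":0.02,"dy":-0.02,"dz":-0.2,"roll":0,"fingers":1},
    {"dx":0,"dy":0,"dz":-0.2,"roll":0,"fingers":1},
    {"dx":0,"dy":0,"dz":-0.2,"roll":0,"fingers":1},
    {"dx":0,"dy":0,"dz":-0.1,"roll":0,"fingers":1},
    {"dx":0,"dy":0,"dz":0,"roll":0,"fingers":1},
  ],
)

```text
t: 14.4
eef_pos: [0.5089, 0.2147, 0.154]
eef_rot: [74.6, 90.0, 168.9]
ft_force: [0.4, -0.1, -3.8]
grip_width: 0.52
```

arm_command(
  plan=[
    {"dx":0,"dy":0,"dz":-0.1,"roll":0,"fingers":1},
    {"dx":0,"dy":0,"dz":-0.05,"roll":0,"fingers":1},
    {"dx":0,"dy":0,"dz":0,"roll":0,"fingers":1},
  ],
)

```text
t: 14.7
eef_pos: [0.509, 0.2147, 0.1527]
eef_rot: [35.4, 90.0, 129.7]
ft_force: [0.3, 0.2, -4.6]
grip_width: 0.523
```

arm_command(
  plan=[
    {"dx":0,"dy":0,"dz":-0.05,"roll":0,"fingers":1},
    {"dx":0,"dy":0,"dz":-0.05,"roll":0,"fingers":1},
    {"dx":0,"dy":0,"dz":-0.05,"roll":0,"fingers":1},
    {"dx":0,"dy":0,"dz":0,"roll":0,"fingers":1},
  ],
)

```text
t: 15.1
eef_pos: [0.509, 0.2146, 0.1511]
eef_rot: [76.7, 90.0, 171.1]
ft_force: [-0.6, -0.6, -4.5]
grip_width: 0.521
```

arm_command(
  plan=[
    {"dx":0,"dy":0,"dz":-0.05,"roll":0,"fingers":1},
    {"dx":0,"dy":0,"dz":-0.05,"roll":0,"fingers":1},
    {"dx":0,"dy":0,"dz":0,"roll":0,"fingers":1},
  ],
)

```text
t: 15.4
eef_pos: [0.509, 0.2146, 0.1501]
eef_rot: [77.5, 90.0, 171.8]
ft_force: [-0.3, -0.4, -4.0]
grip_width: 0.519
```

arm_command(
  plan=[
    {"dx":0,"dy":0,"dz":-0.04,"roll":0,"fingers":1},
    {"dx":0,"dy":0,"dz":0,"roll":0,"fingers":1},
  ],
)

```text
t: 15.6
eef_pos: [0.5092, 0.2146, 0.1499]
eef_rot: [-55.9, 90.0, 38.4]
ft_force: [-0.4, -0.8, -2.5]
grip_width: 0.519
```

arm_command(
  plan=[
    {"dx":0,"dy":0,"dz":-0.03,"roll":0,"fingers":1},
    {"dx":0,"dy":0,"dz":0,"roll":0,"fingers":1},
  ],
)

```text
t: 15.8
eef_pos: [0.5091, 0.2147, 0.1499]
eef_rot: [-68.7, 90.0, 25.6]
ft_force: [-1.0, -0.4, 0.1]
grip_width: 0.52
```

Contact: z has stalled at 0.1499, which puts the foot at 0.130, and the load is lifting off the wrist. It is home on the shoulder. Now I'll turn it about +19.5° to the index.

arm_command(
  plan=[
    {"dx":0,"dy":0,"dz":0,"roll":0.02,"fingers":1},
    {"dx":0,"dy":0,"dz":0,"roll":0.03,"fingers":1},
    {"dx":0,"dy":0,"dz":0,"roll":0.03,"fingers":1},
    {"dx":0,"dy":0,"dz":0,"roll":0.03,"fingers":1},
    {"dx":0,"dy":0,"dz":0,"roll":0,"fingers":1},
  ],
)

```text
t: 16.3
eef_pos: [0.5091, 0.2144, 0.1499]
eef_rot: [-134.2, 90.0, -33.5]
ft_force: [-1.6, -1.5, 1.6]
grip_width: 0.517
```

arm_command(
  plan=[
    {"dx":0,"dy":0,"dz":0,"roll":0.03,"fingers":1},
    {"dx":0,"dy":0,"dz":0,"roll":0.03,"fingers":1},
    {"dx":0,"dy":0,"dz":0,"roll":0.03,"fingers":1},
    {"dx":0,"dy":0,"dz":0,"roll":0.03,"fingers":1},
    {"dx":0,"dy":0,"dz":0,"roll":0,"fingers":1},
  ],
)

```text
t: 16.8
eef_pos: [0.5091, 0.2145, 0.1499]
eef_rot: [-107.5, 90.0, 0.0]
ft_force: [-1.7, -0.7, 2.4]
grip_width: 0.52
```

Run:
```python
from h import *
s=robot.get_state(); print(s['eef_pos'],jawyaw(s),np.round(s['ft_force'],1),np.round(s['torque'],2))
```

```text
[0.50911449 0.21454724 0.1498802 ] 107.48859466580203 [-1.7 -0.7  2.4] [-0.2   0.41  0.02]
```

arm_command(
  plan=[
    {"dx":0,"dy":0,"dz":0,"roll":0.03,"fingers":1},
    {"dx":0,"dy":0,"dz":0,"roll":0.03,"fingers":1},
    {"dx":0,"dy":0,"dz":0,"roll":0.03,"fingers":1},
    {"dx":0,"dy":0,"dz":0,"roll":0.02,"fingers":1},
    {"dx":0,"dy":0,"dz":0,"roll":0,"fingers":1},
  ],
)

```text
t: 17.3
eef_pos: [0.509, 0.2147, 0.1499]
eef_rot: [-55.4, 90.0, 58.4]
ft_force: [-3.2, -0.2, 5.5]
grip_width: 0.523
```

Run:
```python
from h import *
s,_,_,_=snap('side','s5'); print(np.round(s['torque'],2)); snap('top','t5'); snap('wrist','w5')
a=cv2.imread('pics/s5.png')[140:230,220:320]; cv2.imwrite('pics/s5c.png',cv2.resize(a,None,fx=6,fy=6,interpolation=cv2.INTER_CUBIC))
```

```text
s5 t 17.3 pos [0.509  0.2147 0.1499] yaw 113.78 F [-3.2 -0.2  5.5] w 0.523
[-0.21  0.59 -0.02]
t5 t 17.35 pos [0.5091 0.2147 0.1499] yaw 113.76 F [-3.3 -0.3  5.5] w 0.518
w5 t 17.4 pos [0.5091 0.2147 0.1499] yaw 113.75 F [-3.2 -1.8  5.4] w 0.519
```

View pics/s5c.png

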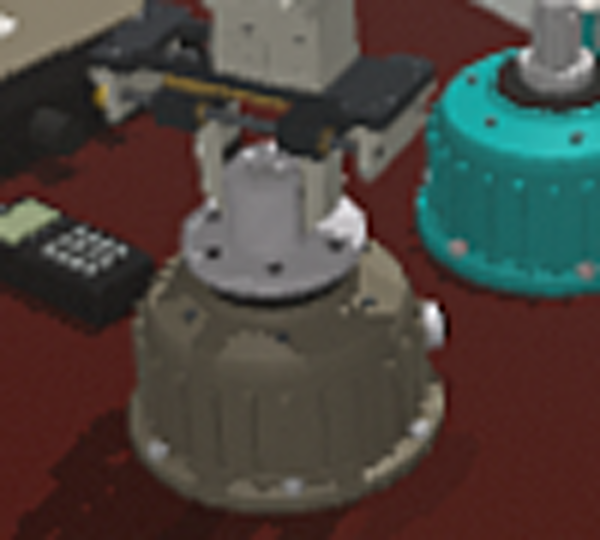

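View pics/t5.png

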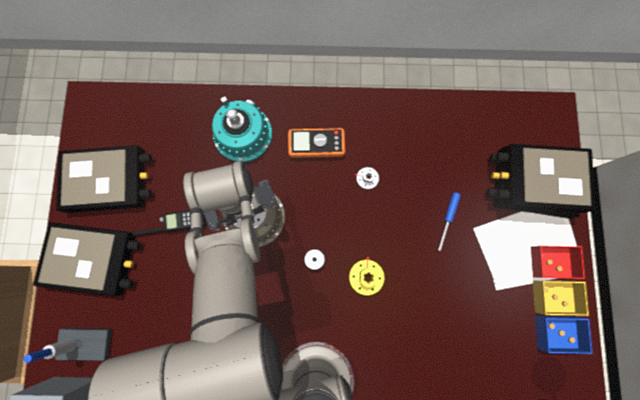

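View pics/w5.png

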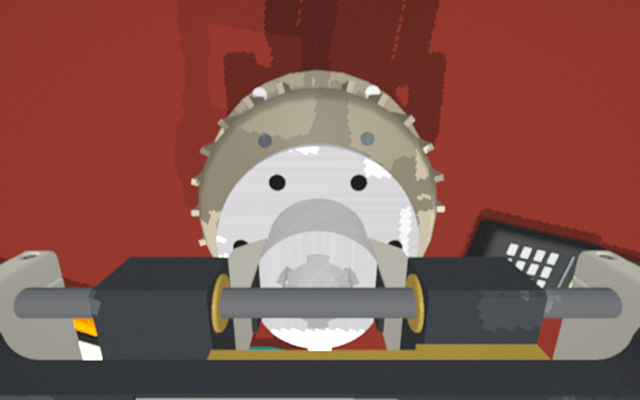

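It is home, with the pointer hidden behind the gripper. I'll ease the load, open, retract straight up and look.

arm_command(
  plan=[
    {"dx":0,"dy":0,"dz":0.05,"roll":0,"fingers":1},
    {"dx":0,"dy":0,"dz":0,"roll":0,"fingers":1},
    {"dx":0,"dy":0,"dz":0,"roll":0,"fingers":0},
    {"dx":0,"dy":0,"dz":0,"roll":0,"fingers":0},
    {"dx":0,"dy":0,"dz":0,"roll":0,"fingers":0},
    {"dx":0,"dy":0,"dz":0,"roll":0,"fingers":0},
    {"dx":0,"dy":0,"dz":0,"roll":0,"fingers":0},
  ],
)

```text
t: 18.15
eef_pos: [0.5092, 0.2146, 0.15]
eef_rot: [-72.5, 90.0, 41.3]
ft_force: [-0.2, 0.1, 0.7]
grip_width: 0.908
```

arm_command(
  plan=[
    {"dx":0,"dy":0,"dz":0.5,"roll":0,"fingers":0},
    {"dx":0,"dy":0,"dz":1.5,"roll":0,"fingers":0},
    {"dx":0,"dy":0,"dz":2.5,"roll":0,"fingers":0},
    {"dx":0,"dy":0,"dz":3,"roll":0,"fingers":0},
    {"dx":0,"dy":0,"dz":3,"roll":0,"fingers":0},
    {"dx":0,"dy":0,"dz":3,"roll":0,"fingers":0},
    {"dx":0,"dy":0,"dz":3,"roll":0,"fingers":0},
    {"dx":0,"dy":0,"dz":3,"roll":0,"fingers":0},
    {"dx":0,"dy":0,"dz":2,"roll":0,"fingers":0},
    {"dx":0,"dy":0,"dz":0,"roll":0,"fingers":0},
    {"dx":0,"dy":0,"dz":0,"roll":0,"fingers":0},
  ],
)

```text
t: 19.25
eef_pos: [0.5089, 0.2146, 0.3647]
eef_rot: [-10.7, 90.0, 103.1]
ft_force: [0.5, 0.1, -0.8]
grip_width: 0.998
```

Run:
```python
from h import *
snap('wrist','w6'); snap('side','s6')
```

```text
w6 t 19.25 pos [0.5089 0.2146 0.3647] yaw 113.79 F [ 0.5  0.1 -0.8] w 0.998
s6 t 19.3 pos [0.5087 0.2145 0.3639] yaw 113.79 F [0.  0.2 1. ] w 1.002
```

View pics/w6.png

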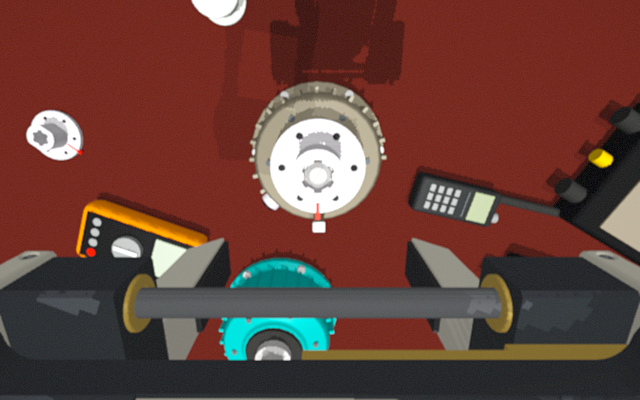

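View pics/s6.png

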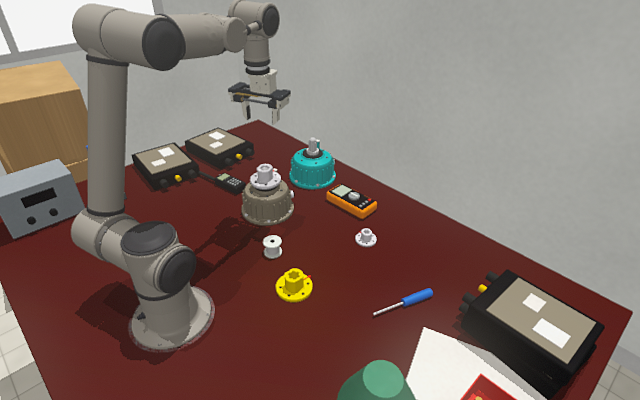

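The wrist view shows the pointer at (318,213) standing right opposite the white lug at (319,227). I'll put numbers on it.

Run:
```python
from h import *
s,P=pickle.load(open('pics/w6.pkl','rb')); im=cv2.imread('pics/w6.png'); D=np.load('pics/w6.npy'); C=cloud(P,D)
c,ax,a,r,n=hub_meas(im,P,(262,110,376,219),0.140); print('rim',c,ax,'pointer yaw',a,r,n)
z=C[105:235,255:385]; k=(z[...,2]>.18)&(z[...,2]<.192); print('boss top',np.round(z[k].mean(0),4),k.sum(), cv2.minEnclosingCircle((z[k][:,:2]*1000).astype(np.float32)))
k=(z[...,2]>.137)&(z[...,2]<.145); print('flange top z',np.median(z[k][:,2]),k.sum()); q=z[k]; A=np.c_[q[:,:2],np.ones(len(q))]; print('tilt',np.linalg.lstsq(A,q[:,2],rcond=None)[0][:2])
g=im[219:236,308:332]; m=g.min(2)>180; ys,xs=np.nonzero(m); u=(xs.mean()+308,ys.mean()+219); L=onplane(P,u,.135)[:2]*1000; print('lug px',u,len(xs),'world',L)
for nm,cc in (('rim',c),):
    v=L-cc; print(nm,'lug yaw',np.degrees(np.arctan2(v[1],v[0])),np.hypot(*v))
b=im[105:240,250:390]; cv2.imwrite('pics/w6c.png',cv2.resize(b,None,fx=4,fy=4,interpolation=cv2.INTER_CUBIC))
```

```text
rim [509.63092041 218.44242859] (114.2026138305664, 141.08457946777344) pointer yaw 20.814789052160744 56.11851424678949 43
boss top [0.509  0.2152 0.1847] 1747 ((509.6614990234375, 215.7020721435547), 28.165075302124023)
flange top z 0.14056441226764876 4650
tilt [0.00022956 0.00016225]
lug px (np.float64(318.44628099173553), np.float64(226.48760330578511)) 121 world [578.18559788 246.90376975]
rim lug yaw 22.5463992687178 74.22797143809751
```

View pics/w6c.png

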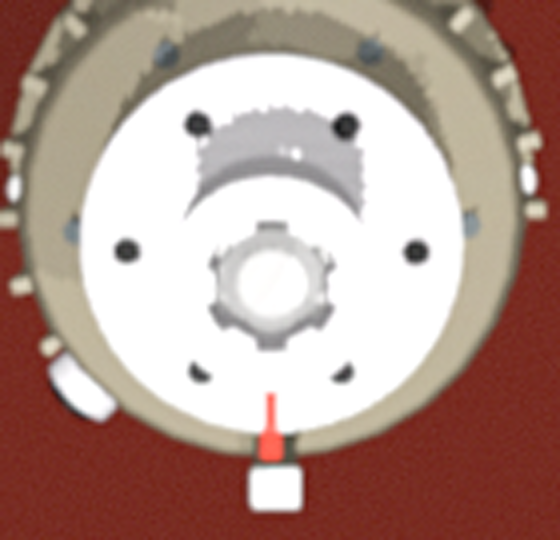

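The rim fit is contaminated by the housing (its axes come out at 114/141 mm), so I use the boss centre (509.6, 215.5). From there the pointer yaw is 23.6° and the lug yaw 24.6°, a 1° error against about 6° allowed. The flange top is at z=0.1406 with no tilt, so it is seated. Handing in.

Run:
```python
from h import *
a=cv2.imread('pics/top0.png')
b,_=capture('top')
for n,(x0,y0,x1,y1) in dict(spool=(300,245,330,275),meter=(283,122,350,163),handset=(155,205,208,232),driver=(435,188,462,252)).items():
    print(n,np.abs(a[y0:y1,x0:x1].astype(int)-b[y0:y1,x0:x1]).mean().round(1))
print(robot.finish_job(), robot.get_state()['t'])
```

```text
spool 3.4
meter 3.2
handset 38.3
driver 3.7
the job is handed in; nothing more can be done
the job is handed in; nothing more can be done
```

The flange is fitted and lined up with the index, and I handed the job in about 19.5 s into the 64 s allowed. It gave no verdict.

**What I did:** I gripped the large bare-aluminium flange across its flats. With the wrist camera I found the shaft axis and the tooth angle (4.3°, mod 60), and lowered the flange already turned to match. It meshed without rocking and went down onto the shoulder. I then turned it about 19.5° to the index, eased the load, let go and backed off straight up. The vertical push read from the wrist was never more than about 10 N, and sideways forces stayed under about 4 N.

**Last checks:**
- **Seating:** the flange's top is at z = 0.1406 m, so its underside is within about 1 mm of the shoulder. It is centred within about 0.5 mm and shows no measurable tilt.
- **Index:** the pointer stands at 23.6° and the index lug at 24.6°, an error of about 1° (roughly 6 mm from pointer tip to index point, 9.5 mm allowed).
- **Bystanders:** the spool, meter and screwdriver look unchanged in the top view.

**Checks that failed or disagreed:**
- **Handset:** its top-view comparison showed a large difference (38, against about 3 for the others). I put that down to the arm hiding it from the top camera but did not confirm it. The wrist picture shows it lying clear of the arm; I did not measure its position.
- **Rim fit:** the final circle fit of the rim was spoiled by the housing edge, so I took the centre from the boss instead.
- **Cameras:** the top and wrist cameras disagreed by about 4 mm in x; I used the wrist camera for positions.

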